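# Check in a courier carton of specimen pots

## Robot

A 6-joint arm with a two-finger parallel gripper is mounted at the origin on the work surface. World frame = base frame: x ahead of the robot, y to its left, z up, the work surface at z = 0. Lengths are in mm, angles in degrees, forces in N, time in s.
With the tool pointing down it reaches from about 300 to 850 mm from the base axis. Payload 4.2 kg.
Tool frame: the origin (TCP) lies at the very end of the fingers, on their centre line; the grasp point (between the pads) lies 19 mm behind it (env.grip_point_offset is the distance from the TCP to the grasp point, in mm); z points along the fingers, y is the line along which they close (so a half turn about z gives the same grasp; the last joint's range is limited). The gripper opens to 91 mm and grips with 3 to 60 N. Pads are 32 mm wide; open, the fingers measure 118 mm over their backs; the gripper's body (76 mm by 178 mm) begins 60 mm behind the grasp point.
Start: joints at [68.468, 18.312, 89.639, -0, 72.044, -1.146], TCP at [200.299, 539.002, 213.976] pointing down, gripper open.
Joint ranges: [-177.97, 177.97], [-48.28, 115.42], [12.27, 149.76], [-77.06, 257.06], [2.81, 150.46], [-146.56, 146.56]. Speed limits (degrees/s): [147.25, 147.25, 180, 180, 180, 180].

## Interface

Orientations are given as [roll, pitch, yaw] about the fixed x, y, z axes, in that order (R = Rz(yaw) Ry(pitch) Rx(roll)).
In Python, from workcell import env gives the robot as it stands. The module is installed in compiled form; this text tells all that it offers.
- The arm moves only by the tool arm_command, never from a script. Its argument "rows" is a list of rows, each an object with "delta_pos": the shift along the tool's x, y, z in mm, a list of three; "roll": the turn about the tool's z in units of 5 degrees (1.0 is 5 degrees); "jaw": the opening in per cent of the stroke, from 0 (shut) to 100 (fully open). A call has 1 to 20 rows; each row is the pose to reach, as a shift and turn from the pose commanded when the call began, along the tool's axes at that moment; what a row does not reach only later rows make up. A row lasts 1/12 s, in which the tool goes at most 41.7 mm and 7.16 degrees, less where a joint would pass 70% of its speed; a pose out of reach is approached as far as the arm can. A call with a gripper value outside its range is refused whole. The fingers move at their own pace and stop on an object; "squeeze" is the grip in N (left out, the last holds). Time passes only in rows, so rows that repeat a pose let the fingers close. It gives the time, the measured TCP pose, the force, the opening and the grip force at its end, in the units of the state.
- env.state(): the state, without advancing time (a new reading comes with each control period).
- env.grab_frame(name): name is "scene" or "top"; returns a dict with "img" (420x560x3 uint8, blue, green, red), "z_map" (420x560 float32, mm along the optical axis (not along the pixel's ray), 0 where there is no reading), "fov_y" (degrees; the focal length in pixels is half the picture's height over the tangent of half this angle, whatever the lens; pixels are square), "cx", "cy" (the principal point, pixels), "R" (3x3) and "t" (3): a world point X has camera coordinates R X + t. Camera axes: x right, y down, z forward; pixel columns grow to the right and rows downward; lengths in mm; the calibration is good to about 2 mm. A picture is of the moment at which its call begins.
- env.job_done(): hands the job in; it is judged then, once.
The state is a dict: "time_s": time; "qpos": joint angles; "qvel": joint speeds; "effort": joint torques, N m; "ee_pos": TCP position; "ee_rot": TCP orientation; "force": force on the tool from outside, world axes, zero at the start; "torque": the same for the moment, N m; "gripper_width": finger opening in mm; "gripper_force": force on a finger pad.
Only numpy, scipy, OpenCV 4.12 (cv2) and the standard library are available. Lean on these libraries where they do the work, as an engineer would, in place of code of your own. Each camera call takes 0.05 s, during which the arm holds its last target. There are 200 camera calls.

## Task

A courier carton of specimen pots has arrived with its two long flaps half open and the pots' push-on lids worked loose on the way. Fold both flaps outwards, well past upright, then press the lid of the slim pot and the lid of the wide pot fully home while both pots still stand in the carton. After that lift the slim pot out and set it down upright, not dropped, wholly on the round steel pad of the receiving stage, leaving the wide pot standing in the carton, the flaps open, both lids home, and the dropper bottle and the vial beside them not knocked over.

Things in the scene. Friction and masses are not known exactly. Their poses are not given: they have to be found in the camera images.
- carton: Cardboard carton fixed to the bench, 268 (x) by 158 (y) by 85 mm high, walls and floor 4 mm. Origin: centre of its underside. A long flap is hinged on each long wall at y = +77 and -77 mm, z = 85 mm (the short end flaps are already folded down). Inside stand the two pots, one 60 to 80 mm either side of the centre along x, and a dropper bottle near the middle by the +y wall.
- flap_left (a joint): Hinge of the flap on the carton's +y wall, rad: 0 = closed flat, 1.57 = upright, stop 2.5; grows as it swings up and outwards. Starts at 0.6 to 0.95. Stays where left (crease friction 0.05 N m). Smooth card, sliding friction about 0.35. The flap is 262 mm long, 60 mm from hinge to free edge, 4 mm thick.
- flap_right (a joint): The same for the flap on the carton's -y long wall: 0 closed flat, 1.57 upright, grows as it swings up and outwards.
- flap_left_edge (a point): Middle of the free edge of the flap on the carton's +y wall. At the start the two free edges stand 34 to 49 mm above the rim with a gap of about 50 mm or more between them along the carton's middle: a shut gripper fits down into it and can push a flap outwards from beneath.
- flap_right_edge (a point): Middle of the free edge of the flap on the carton's -y wall.
- pot_slim: Slim, taller pot: clear plastic, paper label, plain white push-on lid; loose, about 95 g. Origin: centre of its underside, z up its axis. Body 40 mm across, shoulder ring 44 mm across at 52 to 55 mm height. Lid 44 mm across, 15 mm tall; overall height 70 mm with the lid home on the ring, up to 78 mm with it up. May be lifted by the lid, which cannot come off.
- pot_slim_lid (a joint): How far the slim pot's lid is pressed down, m: 0 = fully up (8 mm gap between skirt and shoulder ring), 0.008 = fully home, gap closed. Starts between 0 and 0.003. It slides straight down against 7 N of friction and stays where it is left.
- pot_slim_lid_top (a point): Centre of the top face of the slim pot's lid (moves with the lid).
- pot_wide: The wide, lower specimen pot: clear plastic with paper label and plain white push-on lid, loose, upright, about 135 g. Origin: centre of its underside, z up. Body 62 mm across, shoulder ring 66 mm across at 34 to 37 mm height. Lid 66 mm across and 15 mm tall; overall height 52 mm with the lid home, up to 60 mm with it up.
- pot_wide_lid (a joint): How far the wide pot's lid is pressed down, m: 0 = fully up (8 mm gap), 0.008 = fully home. Starts between 0 and 0.003. 8 N of friction, stays where it is left.
- pot_wide_lid_top (a point): Centre of the top face of the wide pot's lid (moves with the lid).
- stage: Receiving stage: low black block fixed to the bench, 180 mm (its x) by 130 mm (its y) by 28 mm high, with a flat round steel pad on it. Origin: centre of its underside. A small vial stands on it, 85 to 105 mm from the pad's centre towards the stage's +x.
- pad (a point): Centre of the top face of the round steel pad, 100 mm across, 30 mm above the bench and 30 mm from the stage's centre towards its -x.
- dropper: Small closed bottle standing loose in the carton near its middle, by the +y wall: 28 mm across, 62 mm high. Bystander. Origin: centre of its underside, z up.
- vial: Small closed vial standing loose on the stage beside the pad: 22 mm across, 45 mm high. Bystander. Origin: centre of its underside, z up.
Mind the look-alikes: they are no part of the job. What is shaped like the pot_wide but red is not meant.

How it is judged (in metres and radians):
On the way, in this order (a step that is already met when the one before it is completed fails the run):
1. both long flaps stand open past upright (value of joint each of flap_left, flap_right above 1.7 rad), for 0.2 s.
2. both lids are pressed fully home, the pots still standing in the carton (value of joint each of pot_slim_lid, pot_wide_lid above 0.0063 m and x of pot_slim in the frame of carton between -0.125 and 0.125 m and y of pot_slim in the frame of carton between -0.072 and 0.072 m and z of each of pot_slim, pot_wide in the frame of carton below 0.015 m and angle between each of pot_slim, pot_wide's own z axis and vertical below 0.15 rad and x of pot_wide in the frame of carton between -0.125 and 0.125 m and y of pot_wide in the frame of carton between -0.072 and 0.072 m), for 0.2 s.
3. the slim pot stands on the steel pad (horizontal distance between pot_slim and pad below 0.031 m and z of pot_slim in the frame of pad between -0.004 and 0.006 m and angle between pot_slim's own z axis and vertical below 0.12 rad and contact force between pot_slim and stage above 0.2 N), for 0.2 s.
At the end, for the whole second after the job is handed in: Both flaps open beyond 1.7 rad; both lids pressed down more than 6.3 of 8 mm; the slim pot standing upright (within 0.12 rad) and at rest on the steel pad, its axis within 31 mm of the pad's centre; the wide pot upright (within 0.15 rad) and at rest on the carton's floor (all of step 1 and all of step 3 and value of joint each of pot_slim_lid, pot_wide_lid above 0.0063 m and x of pot_wide in the frame of carton between -0.125 and 0.125 m and y of pot_wide in the frame of carton between -0.072 and 0.072 m and z of pot_wide in the frame of carton below 0.015 m and angle between pot_wide's own z axis and vertical below 0.15 rad and linear speed of each of pot_slim, pot_wide below 0.02 m/s); the robot touches nothing.
It fails at once if a pot is tipped over (more than 0.7 rad) (angle between any of pot_slim, pot_wide's own z axis and vertical above 0.7 rad).
It fails at once if the dropper bottle or the vial is knocked over (more than 0.6 rad) (angle between any of dropper, vial's own z axis and vertical above 0.6 rad).
It fails at once if the slim pot is dropped: let go more than 20 mm above the pad (horizontal distance between pot_slim and pad below 0.08 m and z of pot_slim in the frame of pad above 0.02 m and contact force between the fingers and pot_slim below 0.05 N).
It also fails if it takes over 67 s, if anything falls off the work surface, if the arm or the gripper's body presses on something with over 40 N, if the wrist force passes 120 N, or if a joint passes its speed limit or range.

## Working session

There is one attempt and no reset: what is moved stays moved. The work goes in short steps, Python scripts to look and compute and a tool call to move; the robot and the scene stay as the last step left them, time stands still between calls to the robot, and variables do not carry over. Pictures are saved under pics/ and viewed, at most 10 in all, crops included, and the job is handed in when it is done.

Besides the shell and the picture viewer there is one more tool, called after "Call:" as name(argument=value, ...) on one line, values as JSON. arm_command: Moves the arm, as the interface text tells. Its arguments: {"type":"object","properties":{"rows":{"type":"array"},"squeeze":{"type":"number"}},"required":["rows"]}

```bash
mkdir -p pics
cat > h.py <<'E'
import numpy as np, cv2
from workcell import env
def cloud(f):
    h,w=f["z_map"].shape; fl=h/2/np.tan(np.radians(f["fov_y"])/2)
    u,v=np.meshgrid(np.arange(w),np.arange(h)); z=f["z_map"]
    c=np.stack([(u-f["cx"])/fl*z,(v-f["cy"])/fl*z,z],-1)
    P=(c-f["t"])@f["R"]; P[z==0]=np.nan
    return P
E
python3 - <<'E'
from h import *
fs=[env.grab_frame(n) for n in("scene","top")]
for n,f in zip(("scene","top"),fs):
    cv2.imwrite(f"pics/{n}0.png",f["img"]); print(n,f["fov_y"],np.round(-f["R"].T@f["t"]),np.round(f["R"],2).tolist())
    np.save(f"{n}0.npy",cloud(f))
s=env.state();print(s)
E
```

```text
scene 54.54567042875903 [ 975. -281.  693.] [[0.5, 0.87, -0.02], [0.63, -0.38, -0.68], [-0.6, 0.33, -0.73]]
top 49.859641854984275 [341. -24. 940.] [[-0.02, -1.0, 0.0], [-0.99, 0.02, -0.14], [0.14, -0.0, -0.99]]
{'time_s': 0.1, 'qpos': array([ 6.84679046e+01,  1.83477521e+01,  8.96999488e+01, -1.72077977e-03,
        7.20432821e+01, -1.14807851e+00]), 'qvel': array([ 0.06413982, -0.15379142, -0.08308025,  0.00494742, -0.0246517 ,
       -0.12940438]), 'effort': array([ 5.09462116e-04, -4.13331735e+01, -2.32510364e+01,  7.30563956e-02,
        4.20022616e-02, -5.80627557e-05]), 'ee_pos': array([200.14083576, 538.56075824, 213.20300608]), 'ee_rot': array([-1.79909003e+02, -1.87183897e-04,  1.59616515e+02]), 'force': array([ 0.81258354, -0.82033072,  0.07063869]), 'torque': array([ 0.00683701, -0.02561173,  0.03431744]), 'gripper_force': 0.0, 'gripper_width': 91.2112545448591}
```

View pics/top0.png

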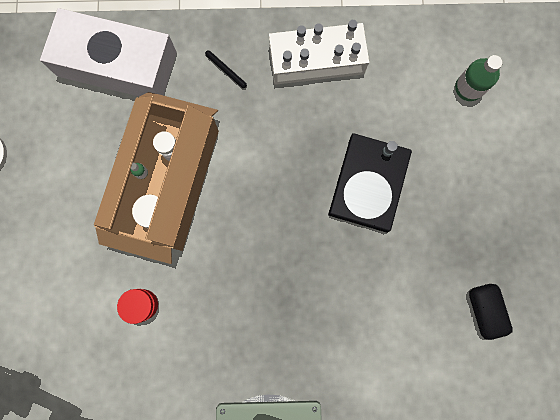

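View pics/scene0.png

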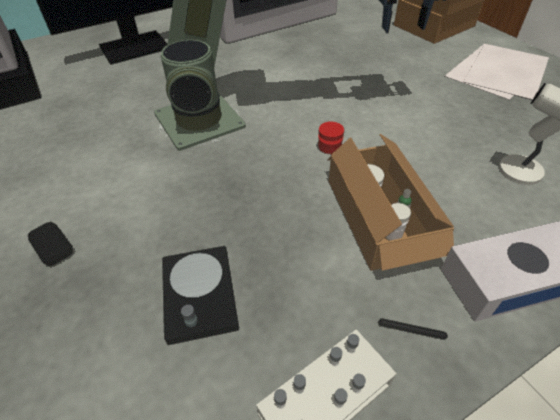

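The top view shows the white slim lid at (164,143), the white wide lid at (146,210), the dropper at (138,170), the pad at (368,195) and the vial at (390,150). The look-alike is the red pot at (137,307), outside the carton. The wide pot meant is the white-lidded one at (146,210), since it's white and inside the carton. Next I'll measure, with one crop.

Run:
```python
from h import *
img=cv2.imread("pics/top0.png"); P=np.load("top0.npy"); Ps=np.load("scene0.npy"); im2=cv2.imread("pics/scene0.png")
cv2.imwrite("pics/crop0.png",cv2.resize(img[80:330,70:260],None,fx=2.3,fy=2.3,interpolation=2))
hsv=cv2.cvtColor(img,cv2.COLOR_BGR2HSV)
def box(u0,u1,v0,v1,m,name):
    q=P[v0:v1,u0:u1][m[v0:v1,u0:u1]]; q=q[~np.isnan(q[:,0])]
    print(name,len(q),"med",np.round(np.median(q,0),1),"min",np.round(np.percentile(q,2,0),1),"max",np.round(np.percentile(q,98,0),1)); return q
white=(hsv[...,1]<40)&(hsv[...,2]>190)
a=box(145,185,125,160,white,"slimlid"); b=box(125,170,190,232,white,"widelid"); p=box(335,400,165,225,white,"pad")
for q,n in((a,"slim"),(b,"wide"),(p,"pad")):
    zt=np.percentile(q[:,2],60); q=q[abs(q[:,2]-zt)<4]; c,r=cv2.minEnclosingCircle(q[:,:2].astype(np.float32)); print(n,np.round(c,1),round(r,1),zt)
for (u,v) in[(390,146),(138,169)]: print((u,v),np.round(P[v-2:v+3,u-2:u+3].reshape(-1,3).mean(0),1))
brown=(hsv[...,0]>5)&(hsv[...,0]<22)&(hsv[...,1]>70)
M=P[90:270,90:225]; bm=brown[90:270,90:225]
q=M[bm]; q=q[~np.isnan(q[:,0])]
# carton outer box from points z 70..88
# sections across
x=cv2.minAreaRect(q[(q[:,2]>20)][:,:2].astype(np.float32)); print("rect",x)
x=cv2.minAreaRect(q[(q[:,2]>78)&(q[:,2]<88)][:,:2].astype(np.float32)); print("rim rect",x)
# flaps: top z
print("z pct",np.percentile(q[:,2],[1,5,25,50,75,95,99]))
st=(hsv[...,2]<60); box(325,415,130,235,st,"stage")
s=P[125:240,320:420].reshape(-1,3); s=s[(s[:,2]>22)&(s[:,2]<34)]; print("stage rect",cv2.minAreaRect(s[:,:2].astype(np.float32)))
```

```text
slimlid 364 med [615.3 194.7  81.5] min [596.4 176.1  62.9] max [634.3 214.2  84.7]
widelid 572 med [485.5 236.3  62.3] min [453.8 215.   59.1] max [511.6 258.2  65.3]
pad 1785 med [ 510.1 -210.5   31. ] min [ 466.  -254.6   27.6] max [ 555.  -166.7   34.2]
slim [616.2 195.6] 21.5 81.9054885251411
wide [482.9 228.9] 32.0 62.69332549971071
pad [ 510.6 -210.5] 49.4 31.407161983875607
(390, 146) [ 598.7 -251.6   74. ]
(138, 169) [569.1 253.4  51.5]
rect ((560.931884765625, 217.5302276611328), (173.9744415283203, 334.076416015625), 73.53504943847656)
rim rect ((556.5404052734375, 211.35092163085938), (159.62802124023438, 285.5264892578125), 73.29361724853516)
z pct [  2.32161443   3.81954258  17.34353513  86.79093466 111.35174034
 127.39974001 131.07186144]
stage 3459 med [ 564.1 -224.7   28.8] min [ 443.5 -294.5   13.5] max [ 630.1 -143.6   32.8]
stage rect ((539.1405029296875, -219.7342529296875), (130.6298828125, 181.38467407226562), 71.8724594116211)
```

View pics/crop0.png

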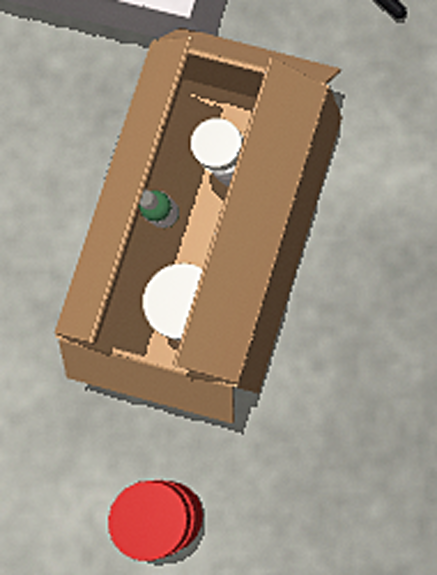

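The crop shows the white slim and wide lids inside the carton, and the red pot stands outside it, so the white wide pot is the right one. The left flap is steep and the right one is lower and wider. Now I'll work out the flap geometry in the carton frame.

Run:
```python
from h import *
from scipy.optimize import least_squares
img=cv2.imread("pics/top0.png"); P=np.load("top0.npy")
hsv=cv2.cvtColor(img,cv2.COLOR_BGR2HSV)
brown=(hsv[...,0]>5)&(hsv[...,0]<22)&(hsv[...,1]>70)
brown[:90]=0;brown[270:]=0;brown[:,:90]=0;brown[:,225:]=0
q=P[brown]; q=q[~np.isnan(q[:,0])]
y=np.radians(-16.7);c,s=np.cos(y),np.sin(y);C=np.array([556.5,211.4])
d=(q[:,:2]-C); L=np.c_[d@[c,s],d@[-s,c],q[:,2]]
m=abs(L[:,0])<110
for sg in(1,-1):
    k=m&(L[:,2]>92)&(L[:,1]*sg>5); v=L[k]
    A=np.c_[v[:,0],v[:,1],np.ones(len(v))]; w=np.linalg.lstsq(A,v[:,2],rcond=None)[0]
    print(sg,len(v),w,"angle",np.degrees(np.arctan(abs(w[1]))),"v at z85",(85-w[2])/w[1],"y range",np.percentile(v[:,1],[1,99]),"z",np.percentile(v[:,2],[1,99]))
k=(L[:,2]>92)&(abs(L[:,1])>20);print("x range flaps",np.percentile(L[k,0],[.5,99.5]))
for n,p in(("slim",(616.2,195.6)),("wide",(482.9,228.9)),("drop",(569,253))): e=np.array(p)-C; print(n,e@[c,s],e@[-s,c])
# wide circle fit from outline pixels
white=((hsv[...,1]<40)&(hsv[...,2]>190)).astype(np.uint8); white[:,:125]=0;white[:190]=0;white[232:]=0;white[:,175:]=0
w=P[white>0]; w=w[abs(w[:,2]-62)<4]; dd=w[:,:2]-C; WL=np.c_[dd@[c,s],dd@[-s,c]]
print("wide local ranges",WL.min(0),WL.max(0))
```

```text
1 1895 [ 2.96410671e-03 -8.00467841e-01  1.53736439e+02] angle 38.6761492121868 v at z85 85.87033200854587 y range [31.29063307 76.56532178] z [ 92.44070853 128.59551932]
-1 3132 [-3.30644667e-03  1.00210846e+00  1.69174321e+02] angle 45.06033915950464 v at z85 -83.99721634162444 y range [-77.13604693 -36.14470154] z [ 92.43585135 132.55921533]
x range flaps [-129.57296566  129.33158585]
slim 61.722299155890795 2.0218276164718296
wide -75.52454471798515 -4.387840601145796
drop 0.018583559818420914 43.437422283686494
wide local ranges [-107.45983276  -15.19052888] [-43.65583236  27.3618548 ]
```

Call:
arm_command(rows=[{"delta_pos":[-35,-14,0],"roll":-0.74,"jaw":0},{"delta_pos":[-70,-28,0],"roll":-0.74,"jaw":0},{"delta_pos":[-105,-43,0],"roll":-0.74,"jaw":0},{"delta_pos":[-140,-57,0],"roll":-0.74,"jaw":0},{"delta_pos":[-175,-72,0],"roll":-0.74,"jaw":0},{"delta_pos":[-210,-86,0],"roll":-0.74,"jaw":0},{"delta_pos":[-245,-100,0],"roll":-0.74,"jaw":0},{"delta_pos":[-280,-115,0],"roll":-0.74,"jaw":0},{"delta_pos":[-315,-129,0],"roll":-0.74,"jaw":0},{"delta_pos":[-350,-143,0],"roll":-0.74,"jaw":0},{"delta_pos":[-385,-158,0],"roll":-0.74,"jaw":0},{"delta_pos":[-420,-172,0],"roll":-0.74,"jaw":0},{"delta_pos":[-448,-184,0],"roll":-0.74,"jaw":0},{"delta_pos":[-448,-184,0],"roll":-0.74,"jaw":0},{"delta_pos":[-448,-184,0],"roll":-0.74,"jaw":0},{"delta_pos":[-448,-184,0],"roll":-0.74,"jaw":0}])

```text
time_s: 1.43
ee_pos: [555.4, 210.6, 213.4]
ee_rot: [-180.0, -0.1, 163.3]
force: [-0.6, 0.5, 0.0]
gripper_width: 0.0
gripper_force: 0.0
```

Call:
arm_command(rows=[{"delta_pos":[0,0,30],"roll":0,"jaw":0},{"delta_pos":[0,0,60],"roll":0,"jaw":0},{"delta_pos":[0,0,90],"roll":0,"jaw":0},{"delta_pos":[0,0,110],"roll":0,"jaw":0},{"delta_pos":[0,0,110],"roll":0,"jaw":0},{"delta_pos":[0,10,110],"roll":0,"jaw":0},{"delta_pos":[0,18,110],"roll":0,"jaw":0},{"delta_pos":[0,26,110],"roll":0,"jaw":0},{"delta_pos":[0,34,110],"roll":0,"jaw":0},{"delta_pos":[0,42,110],"roll":0,"jaw":0},{"delta_pos":[0,50,110],"roll":0,"jaw":0},{"delta_pos":[0,58,110],"roll":0,"jaw":0},{"delta_pos":[0,66,110],"roll":0,"jaw":0},{"delta_pos":[0,74,110],"roll":0,"jaw":0},{"delta_pos":[0,82,110],"roll":0,"jaw":0},{"delta_pos":[0,84,110],"roll":0,"jaw":0},{"delta_pos":[0,84,110],"roll":0,"jaw":0}])

```text
time_s: 2.85
ee_pos: [580.5, 292.0, 103.7]
ee_rot: [179.9, -0.0, 163.3]
force: [0.4, 1.1, -0.6]
gripper_width: 0.4
gripper_force: 0.0
```

Call:
arm_command(rows=[{"delta_pos":[0,-30,0],"roll":0,"jaw":0},{"delta_pos":[0,-60,0],"roll":0,"jaw":0},{"delta_pos":[0,-84,0],"roll":0,"jaw":0},{"delta_pos":[0,-93,0],"roll":0,"jaw":0},{"delta_pos":[0,-101,0],"roll":0,"jaw":0},{"delta_pos":[0,-109,0],"roll":0,"jaw":0},{"delta_pos":[0,-117,0],"roll":0,"jaw":0},{"delta_pos":[0,-125,0],"roll":0,"jaw":0},{"delta_pos":[0,-133,0],"roll":0,"jaw":0},{"delta_pos":[0,-141,0],"roll":0,"jaw":0},{"delta_pos":[0,-149,0],"roll":0,"jaw":0},{"delta_pos":[0,-157,0],"roll":0,"jaw":0},{"delta_pos":[0,-163,0],"roll":0,"jaw":0},{"delta_pos":[0,-163,0],"roll":0,"jaw":0},{"delta_pos":[0,-130,0],"roll":0,"jaw":0},{"delta_pos":[0,-84,-20],"roll":0,"jaw":0},{"delta_pos":[0,-84,-60],"roll":0,"jaw":0},{"delta_pos":[0,-84,-60],"roll":0,"jaw":0}])

```text
time_s: 4.35
ee_pos: [559.9, 213.5, 169.8]
ee_rot: [179.6, 0.5, 163.5]
force: [1.0, -0.0, 1.0]
gripper_width: 0.5
gripper_force: 0.0
```

```bash
cat >> h.py <<'E'
Y=np.radians(-16.7);cY,sY=np.cos(Y),np.sin(Y);C=np.array([556.8,212.4])
def loc(p):
    d=p[...,:2]-C; return np.stack([d@[cY,sY],d@[-sY,cY],p[...,2]],-1)
def look(tag):
    fs={n:env.grab_frame(n) for n in("scene","top")}
    o=[]
    for n,f in fs.items():
        im=f["img"]; o.append(im); L=loc(cloud(f)); h=cv2.cvtColor(im,cv2.COLOR_BGR2HSV)
        br=(h[...,0]>5)&(h[...,0]<22)&(h[...,1]>70)&(abs(L[...,0])<110)&(L[...,2]>94)
        for sg in(1,-1):
            v=L[br&(L[...,1]*sg>60)&(abs(L[...,1])<150)]
            if len(v)>30:
                d=v-v.mean(0); e=np.linalg.svd(d,full_matrices=False)[2][1]; i=np.linalg.svd(d,full_matrices=False)[2][2]
                i=i*np.sign(i[1]*sg) ; print(n,"flap",sg,len(v),"tilt past upright",round(np.degrees(np.arctan2(-i[2],abs(i[1]))),1),"y",np.percentile(v[:,1],[2,98]).round(),"z",np.percentile(v[:,2],[2,98]).round())
        wh=(h[...,1]<40)&(h[...,2]>150)&(abs(L[...,1])<70)&(L[...,2]>45)&(L[...,2]<90)
        for nm,k in(("slim",(L[...,0]>30)&(L[...,0]<115)),("wide",(L[...,0]<-30)&(L[...,0]>-120))):
            v=L[wh&k]
            if len(v)<30: continue
            zt=np.median(v[v[:,2]>np.percentile(v[:,2],50)][:,2]); t=v[abs(v[:,2]-zt)<3]
            c,r=cv2.minEnclosingCircle(t[:,:2].astype(np.float32)); print(n,nm,len(t),"uv",np.round(c,1),"r",round(r,1),"ztop",round(zt,1),"mean",t.mean(0).round(1),"lo/hi",np.percentile(t,[1,99],0).round(1).tolist())
    cv2.imwrite(f"pics/{tag}.png",np.hstack([o[0][100:360,250:540],o[1][60:320,70:300]]))
E
python3 -c "
from h import *
look('b1')"
```

```text
scene flap 1 2003 tilt past upright 38.1 y [ 82. 112.] z [ 95. 132.]
scene flap -1 331 tilt past upright 31.4 y [-111.  -85.] z [ 96. 138.]
scene slim 275 uv [60.2 -1.6] r 22.5 ztop 80.7 mean [61.3 -1.6 80.3] lo/hi [[40.4, -21.4, 77.9], [81.7, 18.6, 83.0]]
top flap -1 1129 tilt past upright 5.1 y [-110.  -82.] z [ 96. 141.]
top wide 300 uv [-75.7  -6.4] r 31.8 ztop 63.3 mean [-79.8 -13.1  62.6] lo/hi [[-106.6, -36.8, 60.5], [-45.7, 23.9, 65.6]]
```

View pics/b1.png

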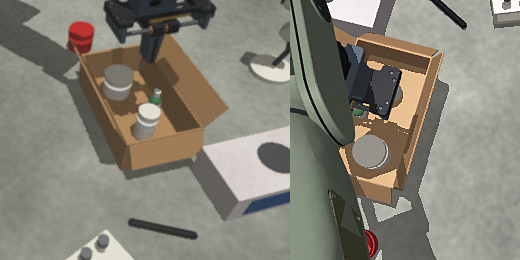

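Call:
arm_command(rows=[{"delta_pos":[-30,1,0],"roll":0,"jaw":0},{"delta_pos":[-61,2,20],"roll":0,"jaw":0},{"delta_pos":[-61,2,45],"roll":0,"jaw":0},{"delta_pos":[-61,2,65],"roll":0,"jaw":0},{"delta_pos":[-61,2,76],"roll":0,"jaw":0},{"delta_pos":[-61,2,79],"roll":0,"jaw":0},{"delta_pos":[-61,2,81],"roll":0,"jaw":0},{"delta_pos":[-61,2,83],"roll":0,"jaw":0},{"delta_pos":[-61,2,85],"roll":0,"jaw":0},{"delta_pos":[-61,2,87],"roll":0,"jaw":0},{"delta_pos":[-61,2,89],"roll":0,"jaw":0},{"delta_pos":[-61,2,90],"roll":0,"jaw":0},{"delta_pos":[-61,2,91],"roll":0,"jaw":0},{"delta_pos":[-61,2,91],"roll":0,"jaw":0},{"delta_pos":[-61,2,91],"roll":0,"jaw":0}])

```text
time_s: 5.7
ee_pos: [615.8, 195.1, 75.3]
ee_rot: [179.9, 0.1, 163.3]
force: [-1.5, -0.8, 4.8]
gripper_width: 0.0
gripper_force: 2.8
```

Call:
arm_command(rows=[{"delta_pos":[0,0,1],"roll":0,"jaw":0},{"delta_pos":[0,0,2],"roll":0,"jaw":0},{"delta_pos":[0,0,3],"roll":0,"jaw":0},{"delta_pos":[0,0,4],"roll":0,"jaw":0},{"delta_pos":[0,0,4],"roll":0,"jaw":0},{"delta_pos":[0,0,4],"roll":0,"jaw":0}])

```text
time_s: 6.2
ee_pos: [616.0, 195.3, 74.2]
ee_rot: [179.8, 0.2, 163.3]
force: [-5.4, -1.2, 18.1]
gripper_width: 0.4
gripper_force: 9.3
```

Call:
arm_command(rows=[{"delta_pos":[0,0,-10],"roll":0,"jaw":0},{"delta_pos":[0,0,-40],"roll":0,"jaw":0},{"delta_pos":[30,-1,-45],"roll":0,"jaw":0},{"delta_pos":[65,-3,-45],"roll":0,"jaw":0},{"delta_pos":[100,-5,-45],"roll":0,"jaw":0},{"delta_pos":[136,-6,-45],"roll":0,"jaw":0},{"delta_pos":[136,-6,-25],"roll":0,"jaw":0},{"delta_pos":[136,-6,-8],"roll":0,"jaw":0},{"delta_pos":[136,-6,0],"roll":0,"jaw":0},{"delta_pos":[136,-6,4],"roll":0,"jaw":0},{"delta_pos":[136,-6,7],"roll":0,"jaw":0},{"delta_pos":[136,-6,9],"roll":0,"jaw":0},{"delta_pos":[136,-6,11],"roll":0,"jaw":0},{"delta_pos":[136,-6,13],"roll":0,"jaw":0},{"delta_pos":[136,-6,15],"roll":0,"jaw":0},{"delta_pos":[136,-6,16],"roll":0,"jaw":0},{"delta_pos":[136,-6,17],"roll":0,"jaw":0},{"delta_pos":[136,-6,18],"roll":0,"jaw":0},{"delta_pos":[136,-6,18],"roll":0,"jaw":0},{"delta_pos":[136,-6,18],"roll":0,"jaw":0}])

```text
time_s: 7.87
ee_pos: [484.0, 228.4, 56.0]
ee_rot: [179.9, 0.1, 163.3]
force: [-8.5, -3.0, 31.1]
gripper_width: 0.6
gripper_force: 15.4
```

Call:
arm_command(rows=[{"delta_pos":[0,0,-15],"roll":0,"jaw":0},{"delta_pos":[0,0,-50],"roll":0,"jaw":0},{"delta_pos":[0,0,-90],"roll":0,"jaw":0},{"delta_pos":[-30,2,-130],"roll":0,"jaw":50},{"delta_pos":[-65,4,-139],"roll":0,"jaw":100},{"delta_pos":[-75,6,-139],"roll":0,"jaw":100},{"delta_pos":[-75,6,-139],"roll":0,"jaw":100},{"delta_pos":[-75,6,-139],"roll":0,"jaw":100}])

```text
time_s: 8.53
ee_pos: [557.0, 212.0, 190.0]
ee_rot: [180.0, -0.0, 163.2]
force: [0.7, 0.5, 0.3]
gripper_width: 30.8
gripper_force: 0.0
```

```bash
python3 -c "
from h import *
look('b2')"
```

```text
scene flap 1 1926 tilt past upright 38.1 y [ 82. 112.] z [ 95. 132.]
scene flap -1 333 tilt past upright 31.4 y [-111.  -85.] z [ 96. 138.]
scene slim 267 uv [61.4 -0.5] r 22.7 ztop 74.5 mean [61.4 -1.4 73.9] lo/hi [[40.7, -21.5, 71.8], [81.1, 18.9, 76.0]]
top flap -1 1117 tilt past upright 6.2 y [-110.  -82.] z [ 95. 141.]
top wide 355 uv [-76.2  -6.2] r 32.3 ztop 58.1 mean [-78.8 -12.   57.4] lo/hi [[-106.7, -36.5, 55.1], [-45.1, 24.0, 60.5]]
```

View pics/b2.png

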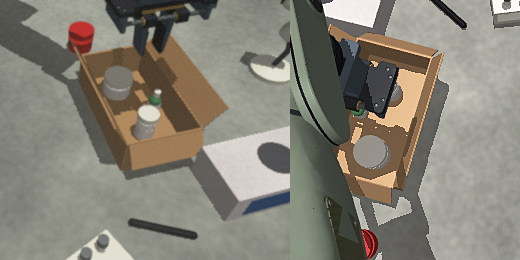

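Both lids read home: slim top at 74.5, and wide at 56 by contact with 31 N. Flaps are about 31–38° past upright. Next I grasp the slim pot.

Call:
arm_command(rows=[{"delta_pos":[-30,-1,0],"roll":0,"jaw":100},{"delta_pos":[-61,-1,0],"roll":0,"jaw":100},{"delta_pos":[-61,-1,0],"roll":0,"jaw":100},{"delta_pos":[-61,-1,10],"roll":0,"jaw":100},{"delta_pos":[-61,-1,30],"roll":0,"jaw":100},{"delta_pos":[-61,-1,60],"roll":0,"jaw":100},{"delta_pos":[-61,-1,80],"roll":0,"jaw":100},{"delta_pos":[-61,-1,100],"roll":0,"jaw":100},{"delta_pos":[-61,-1,120],"roll":0,"jaw":100},{"delta_pos":[-61,-1,136],"roll":0,"jaw":100},{"delta_pos":[-61,-1,144],"roll":0,"jaw":100},{"delta_pos":[-61,-1,144],"roll":0,"jaw":100},{"delta_pos":[-61,-1,144],"roll":0,"jaw":100}])

```text
time_s: 9.72
ee_pos: [613.9, 194.3, 45.9]
ee_rot: [-180.0, -0.1, 163.4]
force: [0.4, -0.1, 1.1]
gripper_width: 91.0
gripper_force: 0.0
```

Call:
arm_command(rows=[{"delta_pos":[0,0,0],"roll":0,"jaw":55},{"delta_pos":[0,0,0],"roll":0,"jaw":50},{"delta_pos":[0,0,0],"roll":0,"jaw":40},{"delta_pos":[0,0,0],"roll":0,"jaw":30},{"delta_pos":[0,0,0],"roll":0,"jaw":30},{"delta_pos":[0,0,0],"roll":0,"jaw":30},{"delta_pos":[0,0,0],"roll":0,"jaw":30},{"delta_pos":[0,0,0],"roll":0,"jaw":30},{"delta_pos":[0,0,0],"roll":0,"jaw":30},{"delta_pos":[0,0,0],"roll":0,"jaw":30},{"delta_pos":[0,0,0],"roll":0,"jaw":30},{"delta_pos":[0,0,0],"roll":0,"jaw":30}], squeeze=15)

```text
time_s: 10.72
ee_pos: [614.9, 193.9, 46.0]
ee_rot: [180.0, 0.0, 163.3]
force: [0.5, 0.8, 0.9]
gripper_width: 43.6
gripper_force: 15.0
```

Call:
arm_command(rows=[{"delta_pos":[0,0,-3],"roll":0,"jaw":30},{"delta_pos":[0,0,-10],"roll":0,"jaw":30},{"delta_pos":[0,0,-25],"roll":0,"jaw":30},{"delta_pos":[0,0,-45],"roll":0,"jaw":30},{"delta_pos":[0,0,-65],"roll":0,"jaw":30},{"delta_pos":[0,0,-85],"roll":0,"jaw":30},{"delta_pos":[0,0,-105],"roll":0,"jaw":30},{"delta_pos":[0,0,-125],"roll":0,"jaw":30},{"delta_pos":[0,0,-145],"roll":0,"jaw":30},{"delta_pos":[0,0,-160],"roll":0,"jaw":30},{"delta_pos":[0,0,-160],"roll":0,"jaw":30},{"delta_pos":[0,0,-160],"roll":0,"jaw":30}])

```text
time_s: 11.72
ee_pos: [615.1, 194.0, 206.8]
ee_rot: [179.9, 0.1, 163.3]
force: [-0.2, 0.2, -0.8]
gripper_width: 43.7
gripper_force: 15.0
```

Call:
arm_command(rows=[{"delta_pos":[0,-10,0],"roll":0,"jaw":30},{"delta_pos":[-1,-30,0],"roll":0,"jaw":30},{"delta_pos":[-2,-55,0],"roll":0,"jaw":30},{"delta_pos":[-3,-80,0],"roll":0,"jaw":30},{"delta_pos":[-4,-107,0],"roll":0,"jaw":30},{"delta_pos":[-5,-134,0],"roll":0,"jaw":30},{"delta_pos":[-6,-161,0],"roll":0,"jaw":30},{"delta_pos":[-7,-188,0],"roll":0,"jaw":30},{"delta_pos":[-8,-215,0],"roll":0,"jaw":30},{"delta_pos":[-9,-242,0],"roll":0,"jaw":30},{"delta_pos":[-10,-269,0],"roll":0,"jaw":30},{"delta_pos":[-12,-296,0],"roll":0,"jaw":30},{"delta_pos":[-13,-323,0],"roll":0,"jaw":30},{"delta_pos":[-14,-350,0],"roll":0,"jaw":30},{"delta_pos":[-15,-375,0],"roll":0,"jaw":30},{"delta_pos":[-16,-397,0],"roll":0,"jaw":30},{"delta_pos":[-16,-411,0],"roll":0,"jaw":30},{"delta_pos":[-16,-417,0],"roll":0,"jaw":30},{"delta_pos":[-16,-417,0],"roll":0,"jaw":30},{"delta_pos":[-16,-417,0],"roll":0,"jaw":30}])

```text
time_s: 13.38
ee_pos: [509.8, -209.8, 205.1]
ee_rot: [180.0, -0.1, 163.3]
force: [-0.2, 0.2, -1.7]
gripper_width: 43.4
gripper_force: 15.0
```

```bash
python3 -c "
from h import *
f=env.grab_frame('scene');P=cloud(f);cv2.imwrite('pics/b3.png',f['img'])
s=env.state();print(s['ee_pos'],s['ee_rot'],s['gripper_force'],s['gripper_width'])
h=cv2.cvtColor(f['img'],cv2.COLOR_BGR2HSV)
m=(np.hypot(P[...,0]-511,P[...,1]+210)<26)&(P[...,2]>60)&(h[...,1]<40)&(h[...,2]>120)
q=P[m];print(len(q),np.percentile(q,[1,50,99],0).round(1))
"
```

```text
[ 510.14744563 -209.38071667  205.31827643] [ 1.79955324e+02 -7.67543655e-02  1.63326332e+02] 15.000095665454865 43.624509324966425
926 [[ 491.4 -229.9  166.8]
 [ 523.9 -213.3  221.5]
 [ 531.1 -192.6  234.8]]
```

View pics/b3.png

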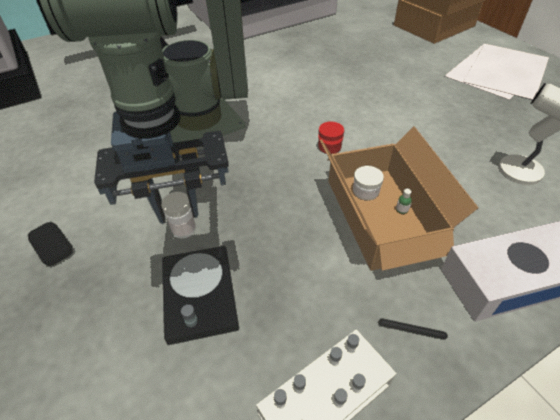

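The pot at (180,215) is held upright above the pad; the wide pot (368,182) and dropper (404,200) are standing in the open carton. Lowering.

Call:
arm_command(rows=[{"delta_pos":[0,0,15],"roll":0,"jaw":30},{"delta_pos":[0,0,35],"roll":0,"jaw":30},{"delta_pos":[0,0,55],"roll":0,"jaw":30},{"delta_pos":[0,0,75],"roll":0,"jaw":30},{"delta_pos":[0,0,95],"roll":0,"jaw":30},{"delta_pos":[0,0,110],"roll":0,"jaw":30},{"delta_pos":[0,0,120],"roll":0,"jaw":30},{"delta_pos":[0,0,126],"roll":0,"jaw":30},{"delta_pos":[0,0,129],"roll":0,"jaw":30},{"delta_pos":[0,0,131],"roll":0,"jaw":30},{"delta_pos":[0,0,133],"roll":0,"jaw":30},{"delta_pos":[0,0,134],"roll":0,"jaw":30},{"delta_pos":[0,0,135],"roll":0,"jaw":30},{"delta_pos":[0,0,135],"roll":0,"jaw":30},{"delta_pos":[0,0,135],"roll":0,"jaw":30}])

```text
time_s: 14.68
ee_pos: [511.1, -210.3, 71.9]
ee_rot: [180.0, 0.1, 163.3]
force: [-0.3, -0.4, 4.5]
gripper_width: 43.6
gripper_force: 15.0
```

Call:
arm_command(rows=[{"delta_pos":[0,0,0],"roll":0,"jaw":52},{"delta_pos":[0,0,0],"roll":0,"jaw":60},{"delta_pos":[0,0,0],"roll":0,"jaw":80},{"delta_pos":[0,0,0],"roll":0,"jaw":90},{"delta_pos":[0,0,0],"roll":0,"jaw":90},{"delta_pos":[0,0,0],"roll":0,"jaw":90},{"delta_pos":[0,0,-10],"roll":0,"jaw":90},{"delta_pos":[0,0,-30],"roll":0,"jaw":90},{"delta_pos":[0,0,-60],"roll":0,"jaw":90},{"delta_pos":[0,0,-90],"roll":0,"jaw":90},{"delta_pos":[0,0,-120],"roll":0,"jaw":90},{"delta_pos":[0,0,-150],"roll":0,"jaw":90},{"delta_pos":[0,0,-150],"roll":0,"jaw":90},{"delta_pos":[0,0,-150],"roll":0,"jaw":90}])

```text
time_s: 15.85
ee_pos: [511.4, -210.5, 223.6]
ee_rot: [-180.0, 0.3, 163.3]
force: [-0.7, -0.1, -0.5]
gripper_width: 81.8
gripper_force: 0.0
```

```bash
python3 -c "
from h import *
f=env.grab_frame('scene');P=cloud(f);cv2.imwrite('pics/b4.png',f['img'][100:360])
h=cv2.cvtColor(f['img'],cv2.COLOR_BGR2HSV)
m=(np.hypot(P[...,0]-511,P[...,1]+210)<35)&(P[...,2]>92)&(P[...,2]<112)
q=P[m];print(len(q),np.percentile(q,[1,50,99],0).round(1),cv2.minEnclosingCircle(q[:,:2].astype(np.float32)))
look('b5')"
```

```text
427 [[ 490.2 -230.6   92.3]
 [ 513.8 -210.4   99.7]
 [ 532.  -189.6  102.4]] ((510.8610534667969, -209.77613830566406), 22.588335037231445)
scene flap 1 2079 tilt past upright 37.9 y [ 82. 111.] z [ 95. 132.]
scene flap -1 328 tilt past upright 31.4 y [-111.  -85.] z [ 96. 138.]
scene wide 431 uv [-76.5  -8.3] r 33.0 ztop 56.7 mean [-75.6  -8.4  56. ] lo/hi [[-107.0, -38.6, 54.1], [-45.5, 21.7, 58.6]]
top flap 1 3049 tilt past upright 38.0 y [ 82. 114.] z [ 95. 134.]
top flap -1 1110 tilt past upright 30.4 y [-110.  -83.] z [ 95. 140.]
top wide 747 uv [-75.8  -6. ] r 32.8 ztop 58.2 mean [-76.2  -6.3  57.4] lo/hi [[-106.1, -36.5, 55.3], [-45.3, 24.2, 60.6]]
```

View pics/b4.png

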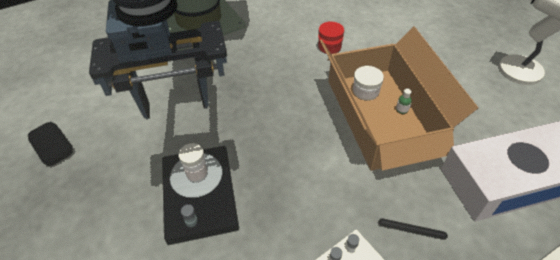

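The slim pot stands upright on the pad at (193,162) with its lid top at about 100 mm, so the lid is home. The vial (188,213), dropper and wide pot are all standing, and both flaps are open.

```bash
python3 -c "
from workcell import env
print(env.job_done())"
```

```text
the job is handed in; nothing more can be done
None
```

I handed the job in at about 16 s of the 67 s allowed. The final images showed both flaps past upright, both lids home, the slim pot upright on the pad, and the wide pot, dropper and vial standing; the judge's result was not shown.

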